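# Stow a waveguide length behind the mast stub

## Task

Put the long waveguide length that lies out on the bench away in the empty front lane of the stowage rack. Push it there with the fingertips, first one end and then the other, so that it angles in behind the mast stub, and leave it inside the lane lying flush along the lane's back fence; it stays flat on the bench all the way and is never lifted. Leave everything else where it is.

Things in the scene. Friction and masses are not known exactly. Their poses are not given: they have to be found in the camera images.
- waveguide: long aluminium waveguide length, 280 mm along its own y, 0.3 to 0.6 kg, loose, starting left of the mast stub, roughly parallel to the lanes. Tube 32 mm wide (x), 16 mm high, its underside 16 mm above the bench; at each end a square flange 48 x 48 x 7 mm. It rests on the two flanges only: a push near one end swings it about the other. Origin under its middle, on the bench
- left_end (a point): centre of the outer face of the waveguide's +y flange (24 mm above the bench), the end that starts to the left, away from the mast stub
- right_end (a point): centre of the outer face of the waveguide's -y flange (24 mm above the bench), the end that starts nearer the mast stub
- rack: two-lane stowage rack of grey fences 30 mm high, 4 mm thick, fixed, no raised floor. Origin on the bench, mid front lane; x from the open front to the back, y left along the lane. Front lane: end fences' front edges at x = -30 mm, back fence's near face at x = +30 mm, end fences' inner faces at y = -155 and +155 mm. Rear lane (x = 34 to 94 mm) holds the spare
- mast_stub: upright round steel mast stub fixed to the bench in front of the right part of the front lane, 42 mm in diameter, 142 mm high, with a dark saddle clamp on its -y side between 88 and 118 mm height. Origin on its axis at the bench; axes parallel to the rack's
- spare_waveguide: the shorter spare waveguide, 190 mm long, same section, lying in the rear lane; leave it alone. Origin under its middle
- adapter: bystander: waveguide-to-coax adapter on a 48 mm square flange, 41 mm high, on the robot's side of the rack to the right of the waveguide. Origin under its middle
- attenuator: bystander: small round finned attenuator standing on end, 33 mm across, 59 mm high, in the same area. Origin under its middle
- bolt_tin: bystander: round tin of bolts, 60 mm across, 22 mm high, in the same area. Origin under its middle
- torque_wrench: bystander: small torque wrench, 180 mm long along its x, 14 mm high, lying to the right of the rack. Origin under its handle's middle part
- power_meter: bystander: hand-held power meter, 150 mm along its x, 82 mm wide, 33 mm high, lying to the left of the rack. Origin under its middle
- dust_cap: bystander: white square plastic flange cap, 52 mm square, 13 mm high, open side up, beyond the power meter on the left. Origin under its middle
Things that resemble listed ones, but are neither listed nor needed, are in the scene too. Of the things that look like the mast_stub, the larger one is meant.

How it is judged:
By the outcome, as a careful person would: the job done as asked, in the order asked, and still so for the second after the job is handed in, with the robot touching nothing.
It also fails if it takes over 64 s, if anything falls off the work surface, if the arm or the gripper's body presses on something with over 40 N, if the wrist force passes 120 N, or if a joint passes its speed limit or range.

## Robot

A 6-joint arm with a two-finger parallel gripper is mounted at the origin on the work surface. World frame = base frame: x ahead of the robot, y to its left, z up, the work surface at z = 0. Lengths are in m, angles in rad, forces in N, time in s.
With the tool pointing down it reaches from about 0.275 to 1 m from the base axis. Payload 8.4 kg.
Tool frame: the origin (TCP) lies on the centre line of the jaws, within the pads' length; the fingertips stand 17 mm ahead of it and the grasp point (between the pads) lies 2 mm behind it (bot.tcp_to_tips is the y of the fingertips in the tool frame, in m); y points along the fingers, z is the direction in which the jaws open and shut, and the axes are right-handed (so a half turn about y gives the same grasp; the last joint's range is limited). The gripper opens to 85 mm and grips with 20 to 120 N. Pads are 22 mm wide; open, the fingers measure 114 mm over their backs; the gripper's body (76 mm by 85 mm) begins 54 mm behind the grasp point. The pads swing forward as they close: fully open they stand 13 mm farther back than shut.
Start: joints at [-1.25, 0.353, 1.633, -0, 1.155, -0.002], TCP at [0.198, -0.593, 0.248] pointing down, gripper open.
Joint ranges: [-2.63, 2.63], [-0.92, 2.1], [0.06, 2.66], [-1.3, 4.44], [0, 2.69], [-3.02, 3.02]. Speed limits (rad/s): [2.22, 2.22, 2.79, 3.14, 3.14, 3.14].

## Interface

Orientations are given as a unit quaternion [x, y, z, w].
In Python, from workcell import bot, hand, kinematics, get_obs, vision, hand_in gives the robot as it stands. The module is installed in compiled form; this text tells all that it offers. Calls block until the motion is done:
- bot.reach(position, orientation): joint-space move of the TCP to a pose.
- bot.servo_line(position, ori=None, velocity=0.15): straight line of the TCP; ori=None keeps the orientation; velocity is the mean speed in m/s.
- bot.goto_joints(angles): joint-space move.
- hand.move_gripper(opening, strength=None): finger opening in m; strength is the grip in N (None keeps the last); returns when the fingers have stopped.
- bot.dwell(seconds).
- kinematics.solve_ik(position, orientation): joint angles nearest the present ones, or None.
- get_obs(): the state.
- vision.read_camera(name): name is "side" or "top"; returns a dict with "frame" (384x512x3 uint8, red, green, blue), "intrinsics" (3x3 intrinsics, pixels), "view" (4x4, takes a point from world to camera coordinates). Camera axes: x right, y down, z forward; pixel columns grow to the right and rows downward; lengths in m; the calibration is good to about 2 mm. A picture is of the moment at which its call begins. There is no depth.
A pose or a line that the arm cannot do raises bot.IKError and nothing moves.
- hand_in(): hands the job in, once; it reports no verdict.
The state is a dict: "time_s": time; "joint_pos": joint angles; "joint_vel": joint speeds; "joint_efforts": joint torques, N m; "position": TCP position; "orientation": TCP orientation; "wrist_force": force on the tool from outside, world axes, zero at the start; "ft_torque": the same for the moment, N m; "gripper_width": finger opening in m.
Only numpy, scipy, OpenCV 4.12 (cv2) and the standard library are available. Lean on these libraries where they do the work, as an engineer would, in place of code of your own. Each camera call takes 0.05 s, during which the arm holds its last target.

## Working session

There is one attempt and no reset: what is moved stays moved. The work goes in short steps, each a Python script; the robot and the scene stay as the last script left them, time stands still between calls to the robot, and variables do not carry over. Pictures are saved under pics/ and viewed, and the job is handed in when it is done.

```bash
mkdir -p pics; python3 - <<'E'
from workcell import bot,get_obs,vision
import cv2,numpy as np
for n in("top","side"):
    d=vision.read_camera(n); cv2.imwrite(f"pics/{n}0.png",cv2.resize(d["frame"][:,:,::-1],None,fx=1.5,fy=1.5,interpolation=cv2.INTER_CUBIC))
    print(n,d["intrinsics"].tolist(),np.round(d["view"],4).tolist())
o=get_obs();print(o["time_s"],o["position"],o["orientation"],bot.tcp_to_tips)
E
```

```text
top [[372.51960010247166, 0.0, 254.97191517952115], [0.0, 372.51960010247166, 193.4296529608674], [0.0, 0.0, 1.0]] [[-0.0242, -0.9997, -0.0028, -0.0111], [-0.985, 0.0243, -0.171, 0.5206], [0.1711, -0.0014, -0.9853, 1.0286], [0.0, 0.0, 0.0, 1.0]]
side [[354.44116514547056, 0.0, 259.5977161168397], [0.0, 354.44116514547056, 197.69263498246576], [0.0, 0.0, 1.0]] [[0.9914, -0.1308, 0.0075, -0.5103], [-0.0884, -0.7098, -0.6988, 0.0995], [0.0967, 0.6922, -0.7152, 0.9674], [0.0, 0.0, 0.0, 1.0]]
0.1 [ 0.19813363 -0.59233694  0.24762157] [-0.1137067   0.69835489 -0.69747725  0.11356372] 0.017
```

View pics/top0.png

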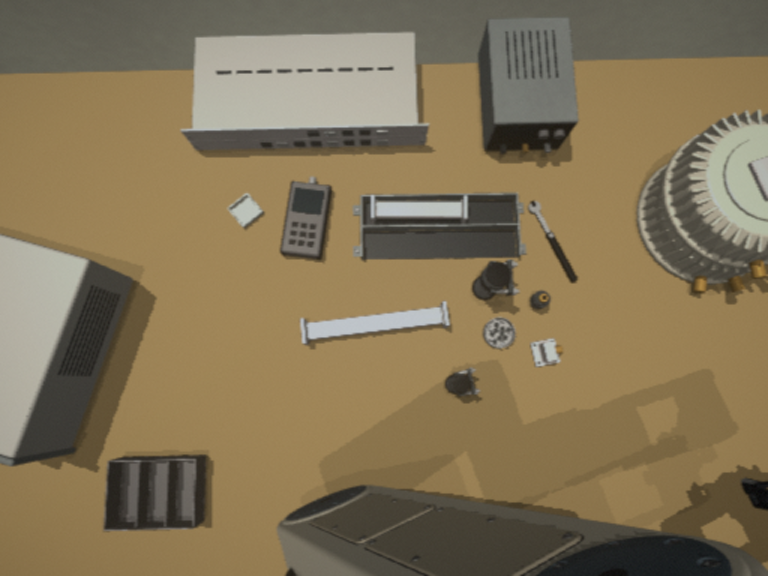

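View pics/side0.png

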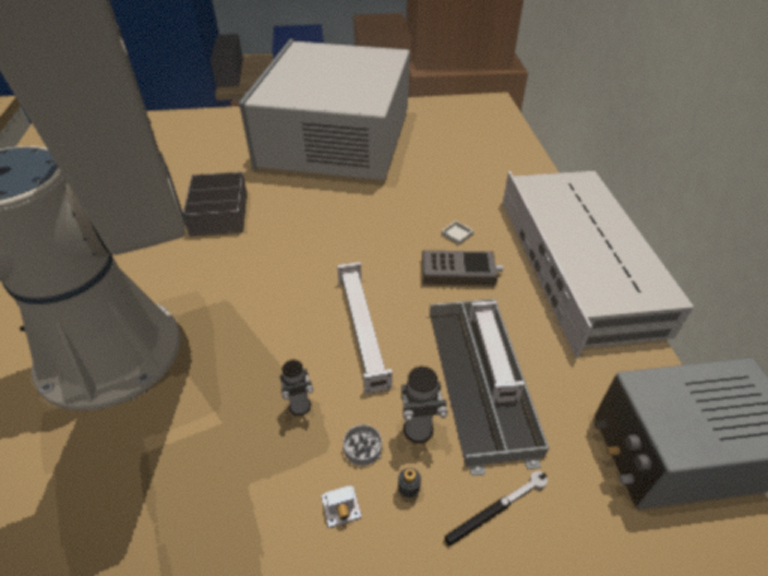

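```bash
python3 - <<'E'
from workcell import vision
import cv2,numpy as np
for n,(x0,x1,y0,y1) in {"top":(190,400,115,275),"side":(175,375,160,340)}.items():
    d=vision.read_camera(n); f=d["frame"][y0:y1,x0:x1,::-1]
    f=cv2.resize(f,None,fx=3.6 if n=="top" else 3.3,fy=3.6 if n=="top" else 3.3,interpolation=cv2.INTER_CUBIC)
    cv2.imwrite(f"pics/{n}1.png",f)
    V=d["view"]; print(-V[:3,:3].T@V[:3,3])
E
```

```text
[ 0.33654975 -0.02233578  1.10245521]
[ 0.42106896 -0.66576497  0.76527642]
```

View pics/top1.png

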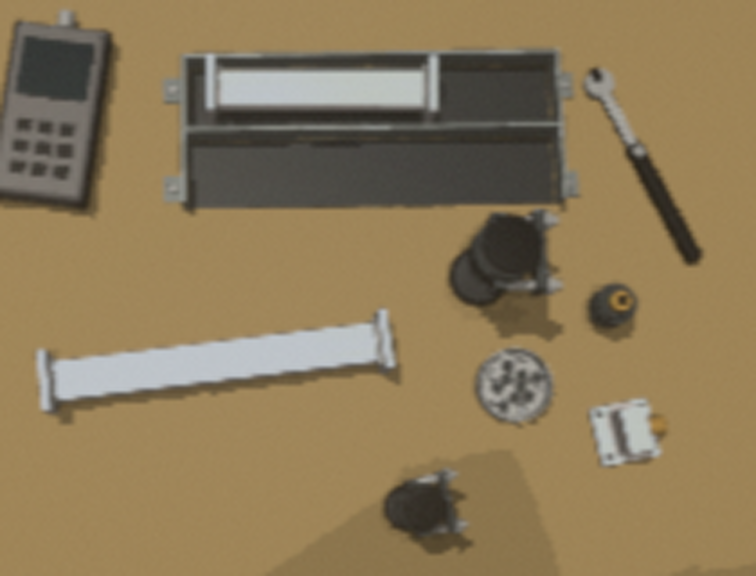

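View pics/side1.png

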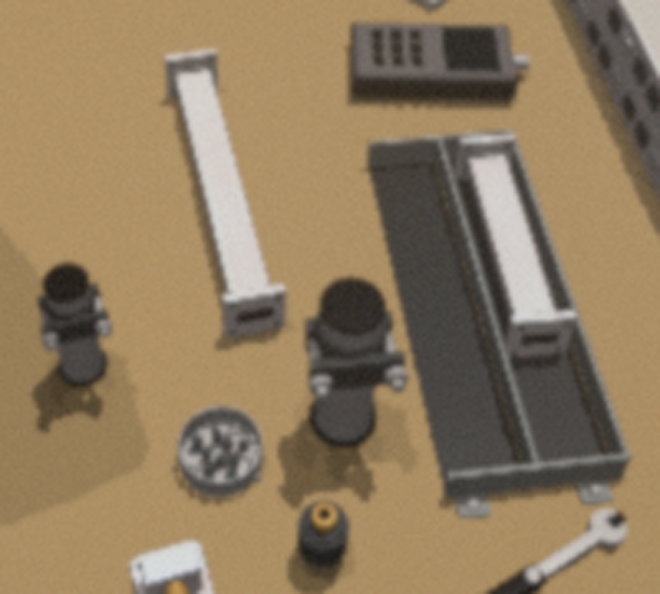

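```bash
cat > h.py <<'E'
import numpy as np,cv2
from workcell import bot,hand,kinematics,get_obs,vision
K={"top":((190,115),3.6),"side":((175,160),3.3)}
_c={}
def cal(n):
    if n not in _c:
        d=vision.read_camera(n);_c[n]=(d["intrinsics"],d["view"])
    return _c[n]
def p2w(n,u,v,z):
    Ki,V=cal(n);o,s=K[n]
    x=(u+.5)/s-.5+o[0];y=(v+.5)/s-.5+o[1]
    r=V[:3,:3].T@np.linalg.solve(Ki,[x,y,1.]);c=-V[:3,:3].T@V[:3,3]
    return (c+r*(z-c[2])/r[2])
def w2p(n,P):
    Ki,V=cal(n);o,s=K[n]
    q=Ki@(V[:3,:3]@np.asarray(P,float)+V[:3,3]);q=q[:2]/q[2]
    return (q+.5-np.array(o))*s-.5
E
python3 - <<'E'
from h import *
for n,l in {"top":[("BL",184,53,.03),("BR",558,51,.03),("FL",183,207,.03),("FR",565,205,.03),("pL",190,128,.03),("pR",560,126,.03),
 ("wl1",43,350,.048),("wl2",47,408,.048),("wr1",382,312,.048),("wr2",391,365,.048),("masttop",512,245,.142),("mastbase",480,275,0),
 ("tin",514,386,.022),("att",618,300,.059),("adap",626,432,.01),("smalltop",415,505,.1)],
 "side":[("BL",515,140,.03),("BR",626,458,.03),("FL",370,147,.03),("FR",446,474,.03),("pL",440,140,.03),("pR",534,463,.03),("wl1",167,60,.048),("wl2",216,54,.048),("wr1",225,297,.048),("wr2",284,290,.048),("masttop",353,307,.142),("mastbase",342,415,0),("tin",221,445,.022),("small",82,365,0),("att",325,515,.059)]}.items():
  for a,u,v,z in l: print(n,a,np.round(p2w(n,u,v,z),4))
E
```

```text
top BL [0.7196 0.0143 0.03  ]
top BR [ 0.7135 -0.2985  0.03  ]
top FL [0.5876 0.0174 0.03  ]
top FR [ 0.5815 -0.2956  0.03  ]
top pL [0.6545 0.0104 0.03  ]
top pR [ 0.6485 -0.2959  0.03  ]
top wl1 [0.4701 0.1296 0.048 ]
top wl2 [0.4241 0.1264 0.048 ]
top wr1 [ 0.4939 -0.1399  0.048 ]
top wr2 [ 0.4514 -0.1452  0.048 ]
top masttop [ 0.5269 -0.2264  0.142 ]
top mastbase [ 0.5302 -0.2283 -0.    ]
top tin [ 0.4348 -0.2466  0.022 ]
top att [ 0.4972 -0.3248  0.059 ]
top adap [ 0.3964 -0.3376  0.01  ]
top smalltop [ 0.3417 -0.1522  0.1   ]
side BL [0.7209 0.0031 0.03  ]
side BR [ 0.7151 -0.3014  0.03  ]
side FL [0.594  0.0105 0.03  ]
side FR [ 0.5891 -0.2973  0.03  ]
side pL [0.656  0.0112 0.03  ]
side pR [ 0.651 -0.297  0.03 ]
side wl1 [0.427  0.1234 0.048 ]
side wl2 [0.4718 0.126  0.048 ]
side wr1 [ 0.4534 -0.1447  0.048 ]
side wr2 [ 0.4981 -0.1438  0.048 ]
side masttop [ 0.5306 -0.2312  0.142 ]
side mastbase [ 0.5307 -0.2265  0.    ]
side tin [ 0.4394 -0.2518  0.022 ]
side small [ 0.3414 -0.1592  0.    ]
side att [ 0.4994 -0.3298  0.059 ]
```

```bash
cat >> h.py <<'E'
from scipy.spatial.transform import Rotation as Rn
def ori(phi):
    """tool down, jaw axis z at world angle phi (mod pi picked nearest the present)"""
    q0=Rn.from_quat(get_obs()["orientation"]);best=None
    for p in(phi,phi+np.pi):
        z=np.array([np.cos(p),np.sin(p),0]);y=np.array([0,0,-1.]);x=np.cross(y,z)
        r=Rn.from_matrix(np.c_[x,y,z]);a=(r*q0.inv()).magnitude()
        if best is None or a<best[0]:best=(a,r.as_quat())
    return best[1]
def st(m=""):
    o=get_obs();print(m,round(o["time_s"],2),np.round(o["position"],4),"F",np.round(o["wrist_force"],1),"w",round(o["gripper_width"],4))
def snap(n,name):
    d=vision.read_camera(n);o,s=K[n];w=(210,160) if n=="top" else (200,180)
    f=d["frame"][o[1]:o[1]+w[1],o[0]:o[0]+w[0],::-1]
    cv2.imwrite("pics/"+name,cv2.resize(f,None,fx=s,fy=s,interpolation=cv2.INTER_CUBIC))
RY=-0.019;RO=np.array([.6205,-.141])
def r2w(p):
    c,s=np.cos(RY),np.sin(RY);return RO+np.array([[c,-s],[s,c]])@np.asarray(p)
def w2r(p):
    c,s=np.cos(RY),np.sin(RY);return np.array([[c,s],[-s,c]])@(np.asarray(p)-RO)
E
python3 - <<'E'
from h import *
hand.move_gripper(0.0,40);st("shut")
L=np.array([.4475,.131])
def P(t,back=0): 
    n=np.array([np.cos(t),np.sin(t)])
    return L+.252*np.array([np.sin(t),-np.cos(t)])-n*(.027+back)
t0=.0965
q=ori(np.pi/2+t0)
p=P(t0,.022)
bot.reach([*p,.16],q);st("above")
bot.servo_line([*p,.036],velocity=.12);st("down")
for t in np.linspace(t0,np.radians(22),5):
    bot.servo_line([*P(t),.036],ori(np.pi/2+t),velocity=.06);st("push")
p=P(np.radians(22),.03)
bot.servo_line([*p,.036],velocity=.12);bot.servo_line([*p,.14],velocity=.2);st("up")
p=L+np.array([-.02,.14]);bot.reach([*p,.16],ori(np.radians(22)));st("park")
snap("top","top2.png");snap("side","side2.png")
E
```

```text
shut 1.07 [ 0.1983 -0.5927  0.2483] F [ 0.1  0.8 -0.2] w 0.0002
above 2.98 [ 0.4233 -0.1252  0.1602] F [ 0.1  0.8 -0.6] w -0.0001
down 4.16 [ 0.4234 -0.1247  0.0364] F [-0.2 -1.1  1.2] w -0.0001
push 4.67 [ 0.4452 -0.1223  0.036 ] F [ 0.   0.4 -0.6] w -0.0003
push 5.12 [ 0.463  -0.1219  0.0359] F [ 1.   0.1 -0.5] w 0.0003
push 5.58 [ 0.4811 -0.1202  0.0359] F [-0.3  0.   0.5] w -0.0002
push 6.03 [ 0.4992 -0.117   0.036 ] F [-1.3 -0.1 -0.2] w 0.0004
push 6.47 [ 0.5169 -0.1127  0.0359] F [ 0.2  0.  -0.2] w -0.0
up 7.54 [ 0.489  -0.1238  0.1396] F [-0.5 -0.4 -0.1] w -0.0
park 9.03 [0.4277 0.2702 0.1597] F [ 0.2  0.2 -0. ] w 0.0002
```

View pics/top2.png

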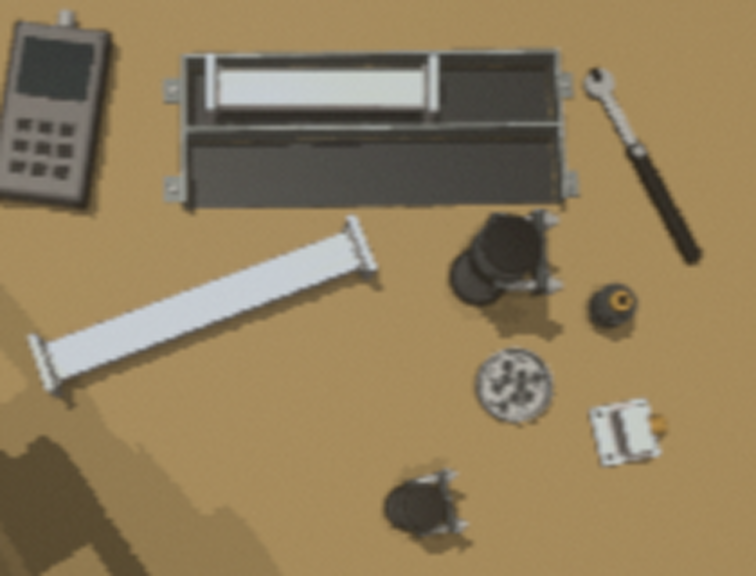

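View pics/side2.png

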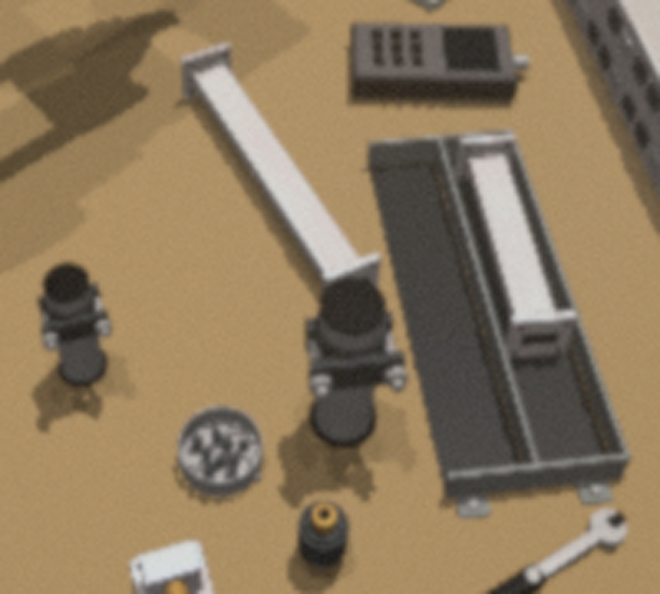

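```bash
python3 - <<'E'
from h import *
a=p2w("top",43,362,.048)[:2];b=p2w("top",361,245,.048)[:2]
print(a,b,np.linalg.norm(a-b))
c=p2w("side",206,60,.048)[:2];print("side L",c)
d=b-a;t=np.arctan2(d[0],-d[1]);print(np.degrees(t))
L=a-(d/np.linalg.norm(d))*.0035;R=L+.28*d/np.linalg.norm(d)
print("L,R rack",w2r(L),w2r(R),"mast",w2r([.5297,-.228]))
for s in(.13,.15,.16): print(s,w2r(R+s*d/np.linalg.norm(d)))
E
```

```text
[0.46053739 0.12959131] [ 0.54856717 -0.12539328] 0.26975244159802275
side L [0.46207873 0.11902211]
19.046500427610862
L,R rack [-0.16627949  0.27078945] [-0.06989361  0.00790209] mast [-0.08913071 -0.08870939]
0.13 [-0.02514303 -0.11415275]
0.15 [-0.01825832 -0.13293042]
0.16 [-0.01481597 -0.14231926]
```

```bash
python3 - <<'E'
from h import *
a=np.array([.4605,.1296]);b=np.array([.5486,-.1254]);e=(b-a)/np.linalg.norm(b-a);C=(a+b)/2
L=C-.14*e;t=np.arctan2(e[0],-e[1])
hand.move_gripper(.016,40)
q=ori(t)
s=L-e*(.011+.02)
bot.reach([*s,.15],q);bot.servo_line([*s,.034],velocity=.12);st("down")
for k in (.02,.06,.11,.153):
    bot.servo_line([*(L+e*(k-.011)),.034],velocity=.06);st("push")
p=L+e*(.153-.045);bot.servo_line([*p,.034],velocity=.12);bot.servo_line([*p,.15],velocity=.2)
bot.reach([.40,.2,.2],q);st("park")
snap("top","top3.png");snap("side","side3.png")
E
```

```text
down 11.16 [0.4491 0.164  0.0345] F [ 0.2 -0.3  1. ] w 0.0156
push 11.97 [0.4616 0.1256 0.0339] F [-0.5  0.3  0.1] w 0.0157
push 12.79 [0.475  0.088  0.0341] F [ 0.1  0.  -0.2] w 0.0159
push 13.78 [0.4911 0.0408 0.0339] F [ 0.1 -0.  -0.3] w 0.0158
push 14.64 [5.053e-01 1.000e-04 3.400e-02] F [-1.1 -0.1 -0.1] w 0.0156
park 16.62 [0.4001 0.1995 0.1992] F [ 0.2 -0.1 -0.5] w 0.0161
```

View pics/top3.png

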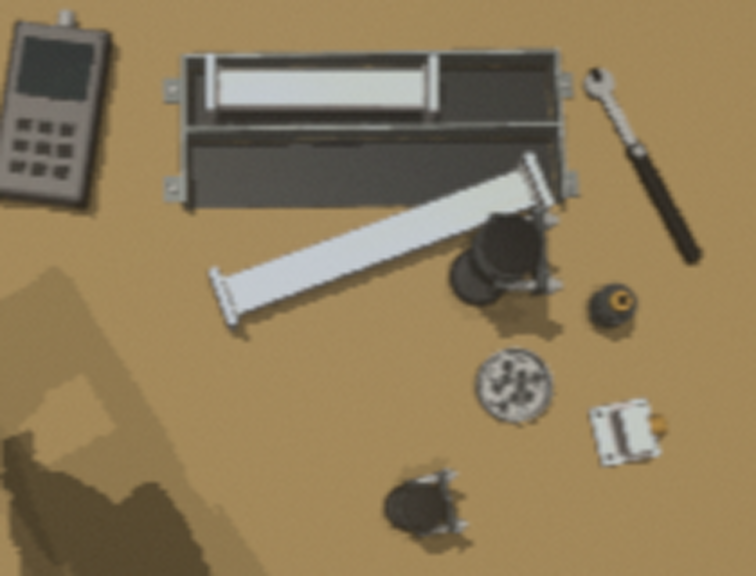

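View pics/side3.png

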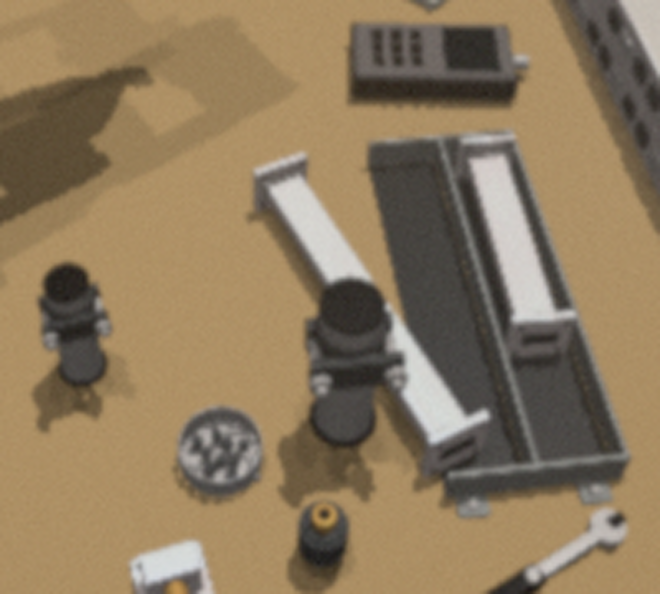

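```bash
python3 - <<'E'
from h import *
for n,l in {"top":[(224,297),(539,180)],"side":[(282,168),(457,428)]}.items():
    a,b=[p2w(n,*x,.048)[:2] for x in l];e=(b-a)/np.linalg.norm(b-a);C=(a+b)/2
    A,B=w2r(a),w2r(b);print(n,np.linalg.norm(a-b),"angle",np.degrees(np.arctan2(B[0]-A[0],A[1]-B[1])),"C",w2r(C),"R",w2r(C+.14*e),"L",w2r(C-.14*e), C)
print([w2r(p2w("side",u,v,.03)[:2]) for u,v in((446,474),(626,458),(370,147))],[w2r(p2w("top",u,v,.03)[:2]) for u,v in((565,205),(183,207),(184,53))])
E
```

```text
top 0.27190559218714916 angle 20.310033650112107 C [-0.06664824 -0.00324974] R [-0.01805425 -0.13454568] L [-0.11524222  0.12804621] [ 0.55380205 -0.14298291]
side 0.2679841038199218 angle 20.101009957741976 C [-0.06370235 -0.00744083] R [-0.01558767 -0.13891317] L [-0.11181702  0.12403152] [ 0.55666779 -0.14722921]
[array([-0.02839886, -0.15691742]), array([ 0.09765188, -0.15859866]), array([-0.02936129,  0.15096711])] [array([-0.03610271, -0.15527992]), array([-0.03594066,  0.15777045]), array([0.09615315, 0.15712286])]
```

```bash
python3 - <<'E'
from h import *
R=r2w([-.017,-.1365])
def P(t,back=0):
    n=np.array([np.cos(t),np.sin(t)])
    return R+.250*np.array([-np.sin(t),np.cos(t)])-n*(.027+back)
hand.move_gripper(0,40)
t0=np.radians(19.1);q=ori(np.pi/2+t0);p=P(t0,.02)
bot.reach([*p,.16],q);bot.servo_line([*p,.036],velocity=.12);st("down")
for t in np.radians(np.linspace(19.1,-2.6,7)):
    bot.servo_line([*P(t),.036],ori(np.pi/2+t),velocity=.06);st("push")
    if np.linalg.norm(get_obs()["wrist_force"][:2])>20: print("stop");break
p=P(t,.03)
bot.servo_line([*p,.036],velocity=.12);bot.servo_line([*p,.16],velocity=.2)
bot.reach([.40,.2,.2],ori(np.pi/2));st("park")
snap("top","top4.png");snap("side","side4.png")
E
```

```text
down 19.35 [ 0.4752 -0.0563  0.0365] F [-0.1 -0.3  0.2] w 0.0002
push 19.83 [ 0.4939 -0.0496  0.036 ] F [-0.5 -0.1  0.3] w 0.0001
push 20.25 [ 0.5079 -0.0434  0.0359] F [ 0.4 -0.9 -0.3] w 0.0001
push 20.67 [ 0.5228 -0.0381  0.036 ] F [-0.4 -1.6  0.3] w -0.0002
push 21.08 [ 0.5381 -0.0337  0.0359] F [ 0.4 -0.1  0.1] w 0.0002
push 21.5 [ 0.5536 -0.0302  0.0359] F [0.6 0.2 0.9] w 0.0002
push 21.92 [ 0.5693 -0.0277  0.0359] F [ 0.3  0.5 -0.1] w -0.0001
push 22.33 [ 0.5851 -0.0262  0.0359] F [-0.4 -0.7  0.4] w 0.0001
park 24.57 [0.4005 0.1996 0.1997] F [0.2 0.1 0. ] w 0.0001
```

View pics/top4.png

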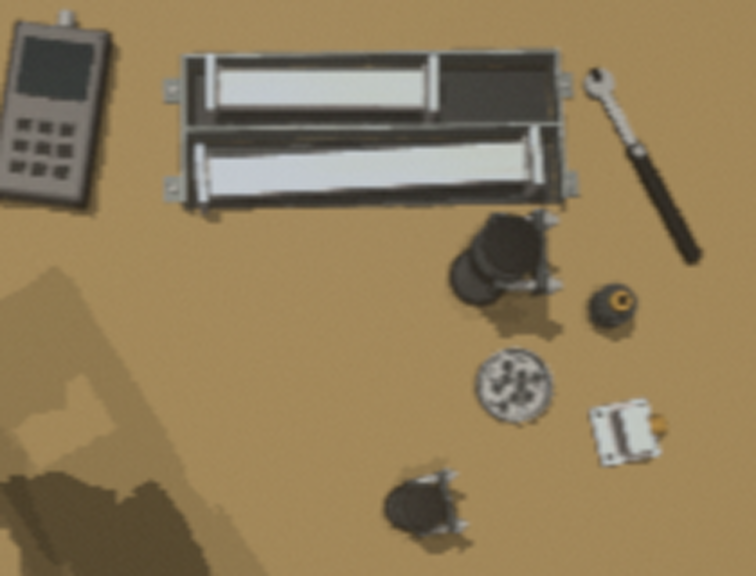

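View pics/side4.png

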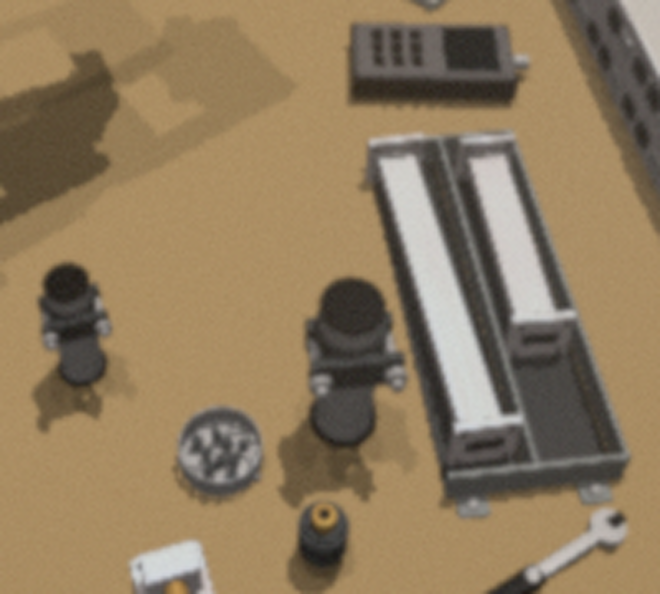

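```bash
cat >> h.py <<'E'
def bar(n,l,r):
    a,b=[w2r(p2w(n,*x,.048)[:2]) for x in(l,r)];e=(b-a)/np.linalg.norm(b-a);C=(a+b)/2
    print(n,np.round(np.linalg.norm(a-b),4),"angle",np.degrees(np.arctan2(e[0],-e[1])),"R",C+.14*e,"L",C-.14*e)
E
python3 - <<'E'
from h import *
bar("top",(203,173),(536,156));bar("side",(396,143),(489,423))
E
```

```text
top 0.2704 angle 2.668183349904988 R [ 0.00079665 -0.13401358] L [-0.01223784  0.14568286]
side 0.2689 angle 3.348766612998232 R [ 0.00541242 -0.13738978] L [-0.01094342  0.14213211]
```

```bash
python3 - <<'E'
from h import *
q=ori(np.pi/2+RY)
def seq(y,x0,xs,xe):
    p=r2w([x0,y]);bot.reach([*p,.16],ori(np.pi/2+RY));bot.servo_line([*p,.036],velocity=.12)
    bot.servo_line([*r2w([xs,y]),.036],velocity=.06);st("near")
    for x in np.arange(xs+.0015,xe,.0015):
        bot.servo_line([*r2w([x,y]),.036],velocity=.03)
        F=get_obs()["wrist_force"]
        if np.linalg.norm(F[:2])>10: break
    st(f"end x={x:.4f}")
    bot.servo_line([*r2w([x-.025,y]),.036],velocity=.1);bot.servo_line([*r2w([x-.025,y]),.16],velocity=.2)
seq(.112,-.055,-.032,-.015)
seq(-.010,-.052,-.030,-.015)
bot.reach([.40,.2,.2],ori(np.pi/2));st("park")
snap("top","top5.png");snap("side","side5.png")
E
```

```text
near 27.58 [ 0.5909 -0.0284  0.0359] F [-1.1  0.1 -0.2] w -0.0
end x=-0.0185 29.83 [ 0.6017 -0.0286  0.0357] F [-10.7   0.5   6.8] w 0.0
near 33.26 [ 0.5904 -0.1504  0.0359] F [-0.5  0.1 -0.1] w 0.0001
end x=-0.0165 35.51 [ 0.6006 -0.1505  0.0356] F [-13.1  -1.6   8.3] w -0.0003
park 38.14 [0.4006 0.1996 0.1999] F [0.3 0.5 0.2] w -0.0
```

View pics/top5.png

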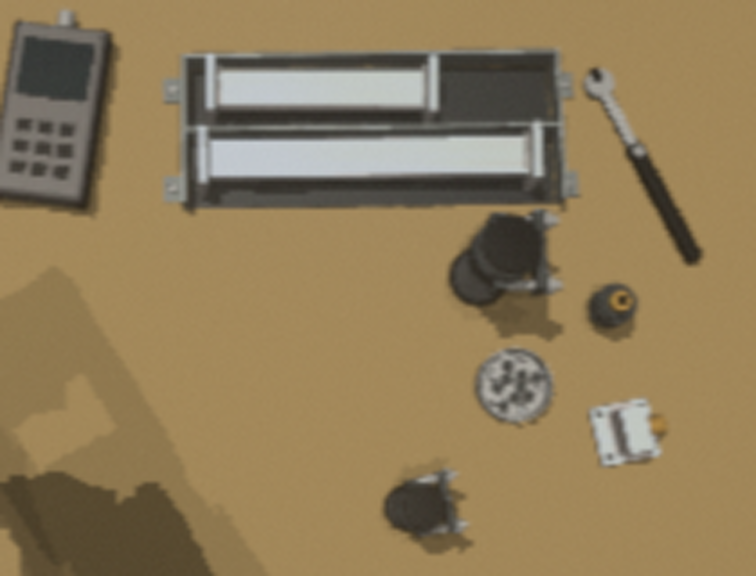

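View pics/side5.png

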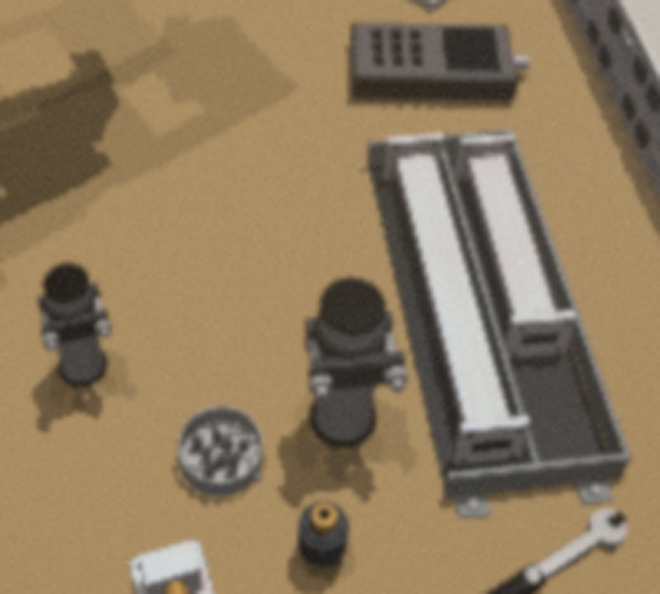

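```bash
python3 - <<'E'
from h import *
d=vision.read_camera("top")["frame"]
f=d[140:180,235:350,::-1]
cv2.imwrite("pics/top6.png",cv2.resize(f,None,fx=6.9,fy=6.9,interpolation=cv2.INTER_CUBIC))
bar("top",(204.5,154.5),(539,151));bar("side",(416,139),(494,423))
E
```

```text
top 0.2715 angle 0.2749248063153798 R [ 0.00476427 -0.13608874] L [0.00342074 0.14390804]
side 0.2717 angle 0.29247722974167784 R [ 0.0085351  -0.13639598] L [0.00710579 0.14360037]
```

View pics/top6.png

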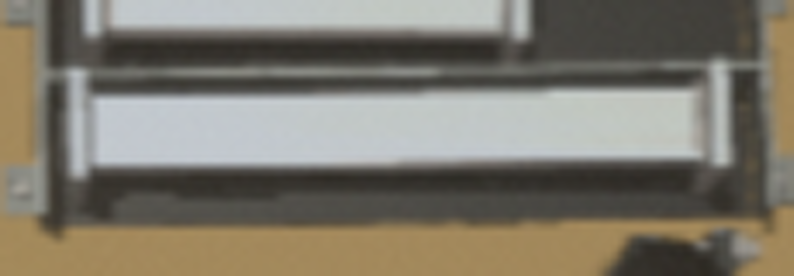

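```bash
python3 - <<'E'
from workcell import hand_in,get_obs
print(get_obs()["time_s"],hand_in())
E
```

```text
the job is handed in; nothing more can be done
38.3917 None
```

The long waveguide length is in the front lane, flush against the back fence. I handed the job in at 38.4 s with the arm parked clear.

**What I did:** I pushed the right end forward with the closed fingertips. I then pushed square on the left flange along the waveguide's own axis, which sent the right end in behind the mast stub. Next I swung the left end into the lane. Two gentle pushes, stopped once the wrist force passed 10 N (it read about 11 N and 13 N), seated it against the fence. It was never gripped or lifted.

**Last checks:**
- **Alignment:** both cameras put the waveguide within about 0.3° of the fence.
- **Position:** its ends are near y = -136 mm and +144 mm in the rack frame, inside the ±155 mm end fences. Its centre line is at x of about 4 mm (top camera) and 8 mm (side camera), against 6 mm for flush.
- **Other things:** I saw no other object moved in the cropped views of the work area. The dust cap lay mostly outside those crops, so I did not re-check it.

**Uncertain:** the two cameras differ by about 4 mm in x, as the ±2 mm calibration allows. Flushness to the millimetre therefore rests on the force of the final pushes and on the waveguide looking parallel to the fence.

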